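# Stand the knocked-over bur box up and park it against the bench stop

### The job

The bur box has been knocked over on to its front, its blue base facing the aluminium bench stop. Without gripping or lifting it, push it over with the fingers so that it stands on its base again, then push it along the bench until its back lies flush against the front face of the stop, not past the stop's ends. Leave the other things on the bench where they are.

Things in the scene. Friction and masses are not known exactly. Their poses are not given: they have to be found in the camera images.
- burs: Bur box: blue base 56 deep x 105 long x 16 mm, clear shut lid with a grey frame (47 mm high in all; 0.11-0.22 kg, mostly base). Origin: centre of the underside; x front to back, y along the length, z up through the lid. Front face 27.6 mm before the origin, back face 28.4 mm behind. Starts on its front face: x up, origin 28 mm high, underside towards the stop (within 0.35 rad, 0.13-0.17 m off).
- lid_top (a point): Centre of the lid's flat top, 47 mm above the underside; it may be pushed on. At the start it faces the robot, upright, 105 mm wide, 56 mm high. Pushed high on it towards the stop (about 1 N, bench friction about 0.6) the box tips about the lower edge of its underside, past 30 degrees drops on to its base, back leading. Fingers that rise along that arc tip it surely; level ones may just slide it.
- back_left (a point): Point on the bur box's back face near its left end: 28.4 mm behind the origin, 50 mm towards +y, 8 mm above the underside.
- back_right (a point): The same near its right end: 28.4 mm behind the origin, 50 mm towards -y, 8 mm above the underside.
- bench_stop: The bench stop: a straight aluminium angle screwed to the bench (it does not move), 320 mm long, 26 mm high, on the far side of the bur box. Origin: middle of the lower edge of its front face (the face towards the box and robot). Own x points away from the box, square to the front face; y along its length (ends at +-160 mm); z up.
- felt: Bystander: pale felt polishing wheel, 51 mm across, 14 mm high, lying flat to the left of the path. Origin: centre of its underside.
- ring: Bystander: steel casting ring, a plain cylinder 55 mm across and 55 mm high, standing to the right of the path. Origin: centre of its underside.
- cup: Bystander: ceramic crucible, 51 mm across, 40 mm high, standing near the robot on the left. Origin: centre of its underside.
- disc: Bystander: small red-brown grinding disc, 39 mm across, 10 mm high, lying flat near the robot on the right. Origin: centre of its underside.
- bench_pencil: Bystander: dark green pencil, 112 mm long, 7 mm thick, lying on the right. Origin: under its middle.

How it is judged:
By the outcome, as a careful person would: the job done as asked, in the order asked, and still so for the second after the job is handed in, with the robot touching nothing.
It also fails if it takes over 48 s, if anything falls off the work surface, if the arm or the gripper's body presses on something with over 40 N, if the wrist force passes 120 N, or if a joint passes its speed limit or range.

### The arm

A 7-joint arm with a two-finger parallel gripper is mounted at the origin on a cart in front of the work surface, level with it; the furniture and walls round the work are solid. World frame = base frame: x ahead of the robot, y to its left, z up, the work surface at z = 0. Lengths are in m, angles in rad, forces in N, time in s.
With the tool pointing down it reaches from about 0.4 to 0.85 m from the base axis. Payload 10.4 kg.
Tool frame: the origin (TCP) lies between the finger pads; the fingertips stand 11 mm ahead of it and the grasp point (between the pads) lies 8 mm behind it (r.tcp_to_tips is the distance from the TCP to the fingertips, in m); z points along the fingers, y is the line along which they close (so a half turn about z gives the same grasp; the last joint's range is limited). The gripper opens to 87 mm and grips with 3 to 60 N. Pads are 19 mm wide; open, the fingers measure 117 mm over their backs; the gripper's body (75 mm by 190 mm) begins 51 mm behind the grasp point.
Start: joints at [1.295, 0.332, -0.065, 1.46, 0.022, 1.35, -0.088], TCP at [0.156, -0.605, 0.234] pointing down, gripper open.
Joint ranges: [-2.6, 2.6], [-0.5, 2.12], [-1.47, 1.34], [0.16, 2.42], [-1.27, 4.41], [0.06, 2.06], [-2.6, 2.6]. Speed limits (rad/s): [2.22, 2.22, 2.79, 2.79, 3.14, 3.14, 3.14].

### API

Orientations are given as a unit quaternion [x, y, z, w].
In Python, from bench import r gives the robot as it stands. The module is installed in compiled form; this text tells all that it offers.
- The arm moves only by the shell command python3 -m crank 'ROWS' [FORCE]. ROWS is JSON, a list of rows, each an object of numbers: "claw": the closure, from -1 (fully open) to 1 (shut); "dx", "dy", "dz": the shift along the tool's x, y, z each as a share of 3 cm, from -1 to 1; "ax", "ay", "az": the turn, a rotation vector about the tool's x, y, z each as a share of 6 degrees, from -1 to 1. A call has 1 to 8 rows; each row shifts and turns the commanded pose from where the row before left it, along the tool's axes as they then stand; what a row does not reach is not made up. A row lasts 1/12 s, in which the tool goes at most 41.7 mm and 7.16 degrees, less where a joint would pass 70% of its speed; a pose out of reach is approached as far as the arm can. A call with a number of a shift or a turn outside -1 to 1 is refused whole. A call with a gripper value outside its range is refused whole. The fingers move at their own pace and stop on an object; FORCE is the grip in N (left out, the last holds). Time passes only in rows, so rows that do not move let the fingers close. It gives the time, the measured TCP pose, the force, the opening and the grip force at its end, in the units of the state.
- r.read_state(): the state, without advancing time (a new reading comes with each control period).
- r.camera(name): name is "scene" or "top"; returns a dict with "color" (400x640x3 uint8, red, green, blue), "mtx" (3x3 intrinsics, pixels), "R" (3x3) and "t" (3): a world point X has camera coordinates R X + t. Camera axes: x right, y down, z forward; pixel columns grow to the right and rows downward; lengths in m; the calibration is good to about 2 mm. A picture is of the moment at which its call begins. There is no depth.
- r.close_job(): hands the job in; it is judged then, once.
The state is a dict: "time": time; "joint_positions": joint angles; "joint_vel": joint speeds; "joint_torque": joint torques, N m; "ee_pos": TCP position; "eef_rot": TCP orientation; "ft_force": force on the tool from outside, world axes, zero at the start; "torque": the same for the moment, N m; "width": finger opening in m; "grip_force": force on a finger pad.
Only numpy, scipy, OpenCV 4.12 (cv2) and the standard library are available. Lean on these libraries where they do the work, as an engineer would, in place of code of your own. Each camera call takes 0.05 s, during which the arm holds its last target. There are 200 camera calls.

## Working session

There is one attempt and no reset: what is moved stays moved. The work goes in short steps, Python scripts to look and compute and a shell command to move; the robot and the scene stay as the last step left them, time stands still between calls to the robot, and variables do not carry over. Pictures are saved under pics/ and viewed, at most 10 in all, crops included, and the job is handed in when it is done.

```bash
mkdir -p pics
python3 - <<'E'
from bench import r
import cv2
s=r.read_state(); print({k:s[k] for k in('time','ee_pos','eef_rot','width','ft_force')}, r.tcp_to_tips)
for n in('scene','top'):
    c=r.camera(n); cv2.imwrite(f'pics/{n}0.png',c['color'][:,:,::-1]); print(n,c['mtx'].tolist(),c['R'].tolist(),c['t'].tolist())
E
```

```text
{'time': 0.0, 'ee_pos': array([ 0.15622567, -0.60476772,  0.23273862]), 'eef_rot': array([ 9.92018604e-01,  1.26089521e-01, -1.26594458e-04, -7.11840171e-04]), 'width': 0.08704346596558776, 'ft_force': array([-0.32370263, -0.09660356,  0.39567803])} 0.011
scene [[446.6291558457928, 0.0, 318.43371207244564], [0.0, 446.6291558457928, 197.72987492824342], [0.0, 0.0, 1.0]] [[-0.7544202633975272, -0.6561488009893021, -0.017855451142635256], [-0.4652145072450952, 0.5536842709950774, -0.6906585193142503], [0.46306104179029034, -0.5127401671538432, -0.7229605746948725]] [0.3857250618520863, 0.37505892660699264, 1.0375763939127305]
top [[463.76704407601835, 0.0, 315.283161248393], [0.0, 463.76704407601835, 203.02906749842413], [0.0, 0.0, 1.0]] [[-0.004327875298360631, -0.9999759296204188, 0.0054230687973754405], [-0.9852604686976542, 0.0033366665847589473, -0.1710282885308186], [0.17100607684255148, -0.006083324410335188, -0.9852511937810773]] [-0.07007583533010216, 0.5726951863170142, 1.012544642436248]
```

View pics/scene0.png

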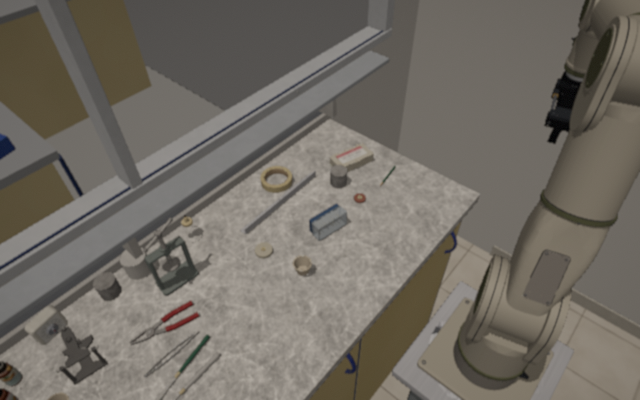

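View pics/top0.png

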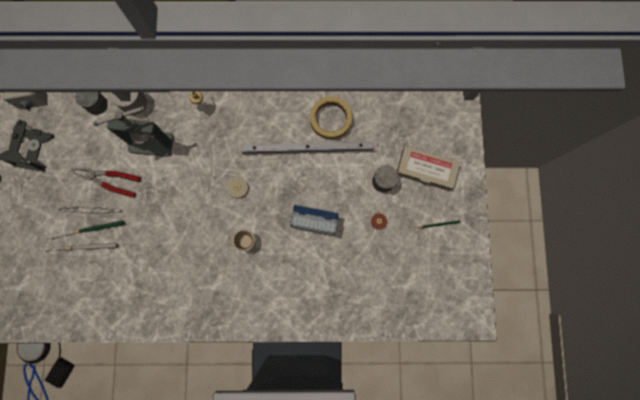

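The scene view shows the box with its blue base at about (322,215), with the stop behind it. In the top view the box is at about (316,220), the stop runs from (243,150) to (374,148), the ring is at (386,179) and the felt at (238,187). I'll enlarge the top view.

```bash
cat > h.py <<'E'
import numpy as np, cv2
from bench import r
def back(c,uv,z):
    d=np.linalg.inv(c['mtx'])@np.array([*uv,1.]); d=c['R'].T@d; o=-c['R'].T@c['t']
    return o+d*(z-o[2])/d[2]
def proj(c,X):
    p=c['R']@np.asarray(X,float)+c['t']; p=c['mtx']@p; return p[:2]/p[2]
def crop(c,x0,y0,x1,y1,k,name):
    cv2.imwrite('pics/'+name,cv2.resize(c['color'][y0:y1,x0:x1,::-1],None,fx=k,fy=k,interpolation=cv2.INTER_CUBIC))
E
python3 - <<'E'
from h import *
crop(r.camera('top'),230,130,410,250,4.4,'top1.png')
crop(r.camera('scene'),230,160,390,280,5,'sc1.png')
E
```

```text
(no output)
```

View pics/top1.png

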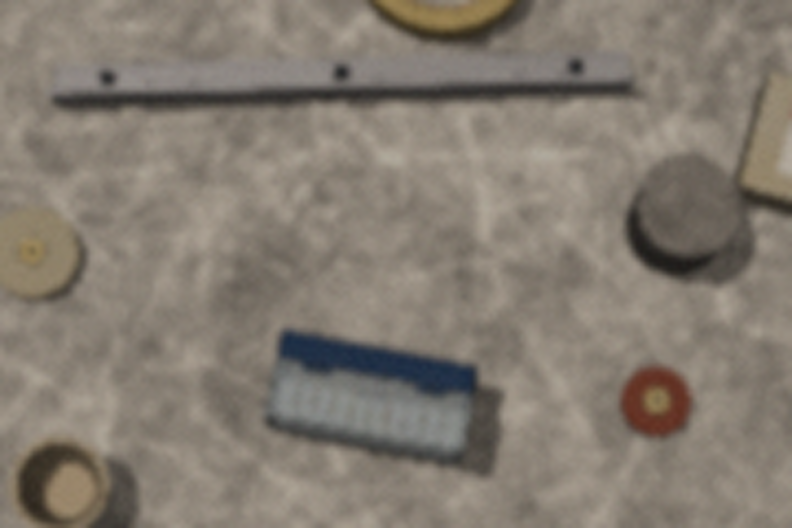

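View pics/sc1.png

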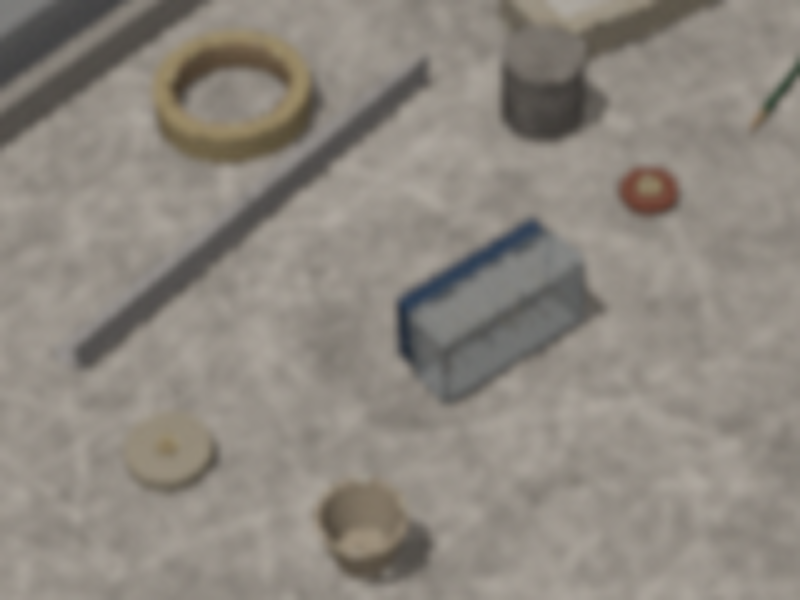

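The top crop shows the upper edge of the blue base from (283,331) to (475,368). The lid bottom runs from (268,422) to (463,455). The stop's upper front edge runs from about (55,97) to (632,84) in the crop.

Run:
```python
from h import *
c=r.camera('top'); s=r.camera('scene')
f=lambda u,v,z:back(c,(230+(u+.5)/4.4-.5,130+(v+.5)/4.4-.5),z)
g=lambda u,v,z:back(s,(230+(u+.5)/5-.5,160+(v+.5)/5-.5),z)
P=lambda n,p:print(n,p.round(4))
bl,br=f(283,331,.056),f(475,368,.056); P('baseUL',bl);P('baseUR',br)
P('lidL',f(268,422,.056));P('lidR',f(463,455,.056))
P('scene baseUL',g(402,300,.056));P('scene baseUR',g(535,222,.056));P('lidL',g(445,347,.056));P('lidR',g(583,262,.056))
a,b=f(55,97,.026),f(632,84,.026);P('stopL',a);P('stopR',b)
a2,b2=f(57,103,0),f(630,91,0);P('stopL0',a2);P('stopR0',b2)
P('sc stopL',g(83,366,0));P('sc stopR',g(428,80,0))
d=a-b; print('stop len',np.hypot(*d[:2]),'yaw',np.arctan2(-d[0],d[1]))
d=bl-br; print('box len',np.hypot(*d[:2]),'yaw',np.arctan2(-d[0],d[1]), 'mid',(bl+br)/2)
P('felt',f(36,252,.014));P('ring',f(688,205,.055));P('cup',f(60,480,.04));P('disc',f(656,400,.01))
```

```text
baseUL [ 0.5673 -0.0237  0.056 ]
baseUR [ 0.5476 -0.1227  0.056 ]
lidL [ 0.52   -0.0162  0.056 ]
lidR [ 0.5026 -0.116   0.056 ]
scene baseUL [ 0.5619 -0.0232  0.056 ]
scene baseUR [ 0.5425 -0.1185  0.056 ]
lidL [ 0.5205 -0.0128  0.056 ]
lidR [ 0.5014 -0.112   0.056 ]
stopL [0.7015 0.1016 0.026 ]
stopR [ 0.7079 -0.2117  0.026 ]
stopL0 [0.7056 0.1045 0.    ]
stopR0 [ 0.7116 -0.214   0.    ]
sc stopL [0.7048 0.1009 0.    ]
sc stopR [ 0.7103 -0.2126  0.    ]
stop len 0.3132891364178147 yaw 0.020589762736625817
box len 0.10094275801006057 yaw -0.1962216448849439 mid [ 0.55744009 -0.07318156  0.056     ]
felt [0.6182 0.1118 0.014 ]
ring [ 0.6336 -0.2353  0.055 ]
cup [0.4921 0.0921 0.04  ]
disc [ 0.5368 -0.2222  0.01  ]
```

```bash
R='{"dx":0.91,"dy":-0.95,"claw":0}'; true
python3 -m crank '[{"dx":0.91,"dy":-0.95,"claw":0},{"dx":0.91,"dy":-0.95,"claw":0},{"dx":0.91,"dy":-0.95,"claw":0},{"dx":0.91,"dy":-0.95,"claw":0},{"dx":0.91,"dy":-0.95,"claw":0},{"dx":0.91,"dy":-0.95,"claw":0},{"dx":0.91,"dy":-0.95,"claw":0},{"dx":0.91,"dy":-0.95,"claw":0}]' 10
python3 -m crank '[{"dx":0.91,"dy":-0.95,"claw":0},{"dx":0.91,"dy":-0.95,"claw":0},{"dx":0.91,"dy":-0.95,"claw":0},{"dx":0.91,"dy":-0.95,"claw":0},{"dx":0.91,"dy":-0.95,"claw":0},{"dx":0.91,"dy":-0.95,"claw":0},{"claw":0},{"claw":0}]'
```

```text
invalid input at $[0]: expected keys claw, dx, dy, dz, ax, ay, az
invalid input at $[0]: expected keys claw, dx, dy, dz, ax, ay, az
```

```bash
python3 -m crank '[{"claw":0,"dx":0.91,"dy":-0.95,"dz":0,"ax":0,"ay":0,"az":0},{"claw":0,"dx":0.91,"dy":-0.95,"dz":0,"ax":0,"ay":0,"az":0},{"claw":0,"dx":0.91,"dy":-0.95,"dz":0,"ax":0,"ay":0,"az":0},{"claw":0,"dx":0.91,"dy":-0.95,"dz":0,"ax":0,"ay":0,"az":0},{"claw":0,"dx":0.91,"dy":-0.95,"dz":0,"ax":0,"ay":0,"az":0},{"claw":0,"dx":0.91,"dy":-0.95,"dz":0,"ax":0,"ay":0,"az":0},{"claw":0,"dx":0.91,"dy":-0.95,"dz":0,"ax":0,"ay":0,"az":0},{"claw":0,"dx":0.91,"dy":-0.95,"dz":0,"ax":0,"ay":0,"az":0}]' 10
python3 -m crank '[{"claw":0,"dx":0.91,"dy":-0.95,"dz":0,"ax":0,"ay":0,"az":0},{"claw":0,"dx":0.91,"dy":-0.95,"dz":0,"ax":0,"ay":0,"az":0},{"claw":0,"dx":0.91,"dy":-0.95,"dz":0,"ax":0,"ay":0,"az":0},{"claw":0,"dx":0.91,"dy":-0.95,"dz":0,"ax":0,"ay":0,"az":0},{"claw":0,"dx":0.91,"dy":-0.95,"dz":0,"ax":0,"ay":0,"az":0},{"claw":0,"dx":0.91,"dy":-0.95,"dz":0,"ax":0,"ay":0,"az":0},{"claw":0,"dx":0.91,"dy":-0.95,"dz":0,"ax":0,"ay":0,"az":0},{"claw":0,"dx":0,"dy":0,"dz":0,"ax":0,"ay":0,"az":0}]'
python3 -m crank '[{"claw":0,"dx":0,"dy":0,"dz":0,"ax":0,"ay":0,"az":0.87},{"claw":0,"dx":0,"dy":0,"dz":0,"ax":0,"ay":0,"az":0.87},{"claw":0,"dx":0,"dy":0,"dz":0,"ax":0,"ay":0,"az":0.87},{"claw":0,"dx":0,"dy":0,"dz":0,"ax":0,"ay":0,"az":0.87},{"claw":0,"dx":0,"dy":0,"dz":0,"ax":0,"ay":0,"az":0.87},{"claw":0,"dx":0,"dy":0,"dz":0,"ax":0,"ay":0,"az":0},{"claw":0,"dx":0,"dy":0,"dz":0,"ax":0,"ay":0,"az":0}]'
cat >> h.py <<'E'
from scipy.spatial.transform import Rotation as Ro
def to(x,y,z,yaw):
    "shift (in 3 cm units, tool axes) and turn (in 6 deg units) to a down pose"
    s=r.read_state(); q=Ro.from_quat(s['eef_rot']); g=Ro.from_euler('z',yaw)*Ro.from_euler('x',np.pi)
    print('t',s['time'],'pos',s['ee_pos'].round(4),'F',s['ft_force'].round(2),'w',round(s['width'],4),
      'shift',(q.inv().apply(np.array([x,y,z])-s['ee_pos'])/.03).round(2),'turn',(np.degrees((q.inv()*g).as_rotvec())/6).round(2))
E
python3 -c "
from h import *
to(.465,-.054,.056,-.197)"
```

```text
time: 0.97
ee_pos: [0.3113, -0.328, 0.2337]
eef_rot: [0.992, 0.126, 0.0, 0.0]
ft_force: [0.9, -0.1, 0.1]
width: 0.046
grip_force: 0.0
time: 1.63
ee_pos: [0.4486, -0.0814, 0.2341]
eef_rot: [0.991, 0.131, 0.001, -0.001]
ft_force: [-0.7, 0.4, 0.6]
width: 0.0434
grip_force: 0.0
time: 2.22
ee_pos: [0.4459, -0.0889, 0.2336]
eef_rot: [0.995, -0.1, 0.0, 0.0]
ft_force: [-0.2, -0.6, 0.1]
width: 0.0433
grip_force: 0.0
t 2.2167 pos [ 0.4459 -0.0889  0.2336] F [-0.21 -0.56  0.11] w 0.0433 shift [ 0.39 -1.27  5.92] turn [ 0.   -0.   -0.03]
```

```bash
python3 -m crank '[{"claw":0,"dx":0.05,"dy":-0.6,"dz":0.7,"ax":0,"ay":0,"az":0},{"claw":0,"dx":0.05,"dy":-0.6,"dz":0.7,"ax":0,"ay":0,"az":0},{"claw":0,"dx":0,"dy":0,"dz":0.9,"ax":0,"ay":0,"az":0},{"claw":0,"dx":0,"dy":0,"dz":0.9,"ax":0,"ay":0,"az":0},{"claw":0,"dx":0,"dy":0,"dz":0.9,"ax":0,"ay":0,"az":0},{"claw":0,"dx":0,"dy":0,"dz":0.9,"ax":0,"ay":0,"az":0},{"claw":0,"dx":0,"dy":0,"dz":0.9,"ax":0,"ay":0,"az":0},{"claw":0,"dx":0,"dy":0,"dz":0,"ax":0,"ay":0,"az":0}]'
python3 -c "
from h import *
to(.4995,-.061,.056,-.197)"
```

```text
time: 2.88
ee_pos: [0.453, -0.0539, 0.0524]
eef_rot: [0.995, -0.1, -0.003, -0.001]
ft_force: [-1.3, 1.2, 0.2]
width: 0.0436
grip_force: 0.0
t 2.8833 pos [ 0.453  -0.0539  0.0524] F [-1.26  1.17  0.21] w 0.0436 shift [ 1.57 -0.07 -0.13] turn [-0.    0.07 -0.03]
```

```bash
python3 -m crank '[{"claw":0,"dx":0.5,"dy":-0.02,"dz":-0.07,"ax":0,"ay":0.04,"az":0},{"claw":0,"dx":0.5,"dy":-0.02,"dz":0,"ax":0,"ay":0.03,"az":0},{"claw":0,"dx":0.25,"dy":-0.02,"dz":0,"ax":0,"ay":0,"az":0},{"claw":0,"dx":0.15,"dy":0,"dz":0,"ax":0,"ay":0,"az":0},{"claw":0,"dx":0.1,"dy":0,"dz":0,"ax":0,"ay":0,"az":0},{"claw":0,"dx":0.1,"dy":0,"dz":0,"ax":0,"ay":0,"az":0},{"claw":0,"dx":0.06,"dy":0,"dz":0,"ax":0,"ay":0,"az":0},{"claw":0,"dx":0,"dy":0,"dz":0,"ax":0,"ay":0,"az":0}]'
python3 - <<'E'
from h import *
to(.5025,-.062,.054,-.197)
crop(r.camera('scene'),250,140,410,260,5,'sc2.png')
E
```

```text
time: 3.55
ee_pos: [0.5052, -0.0625, 0.059]
eef_rot: [0.995, -0.101, 0.004, 0.0]
ft_force: [-0.5, 0.4, 0.2]
width: 0.0434
grip_force: 0.0
t 3.55 pos [ 0.5052 -0.0625  0.059 ] F [-0.48  0.4   0.15] w 0.0434 shift [-0.09  0.    0.17] turn [ 0.   -0.07 -0.05]
```

View pics/sc2.png

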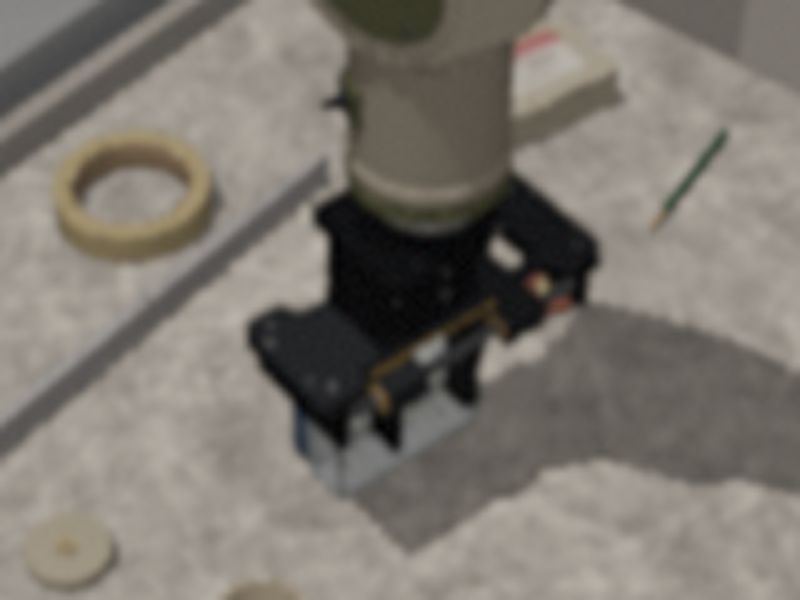

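The fingers are against the upper part of the lid face. The lid's lower left corner is at (345,492), so the box has not moved. I'll drop the tips a little, then follow the arc.

```bash
python3 -m crank '[{"claw":0,"dx":-0.1,"dy":0,"dz":0.17,"ax":0,"ay":-0.06,"az":0},{"claw":0,"dx":0.1,"dy":0,"dz":0,"ax":0,"ay":0,"az":0},{"claw":0,"dx":0.1,"dy":0,"dz":0,"ax":0,"ay":0,"az":0},{"claw":0,"dx":0.14,"dy":0,"dz":-0.12,"ax":0,"ay":0,"az":0},{"claw":0,"dx":0.14,"dy":0,"dz":-0.12,"ax":0,"ay":0,"az":0},{"claw":0,"dx":0.15,"dy":0,"dz":-0.1,"ax":0,"ay":0,"az":0},{"claw":0,"dx":0.16,"dy":0,"dz":-0.1,"ax":0,"ay":0,"az":0},{"claw":0,"dx":0,"dy":0,"dz":0,"ax":0,"ay":0,"az":0}]'
python3 - <<'E'
from h import *
to(.53,-.068,.069,-.197)
crop(r.camera('scene'),250,140,410,260,5,'sc3.png')
E
```

```text
time: 4.27
ee_pos: [0.5271, -0.0668, 0.0679]
eef_rot: [0.995, -0.101, 0.002, -0.0]
ft_force: [-0.1, 0.6, 0.6]
width: 0.0436
grip_force: 0.0
t 4.2667 pos [ 0.5271 -0.0668  0.0679] F [-0.12  0.62  0.57] w 0.0436 shift [ 0.1   0.02 -0.04] turn [-0.   -0.03 -0.06]
```

View pics/sc3.png

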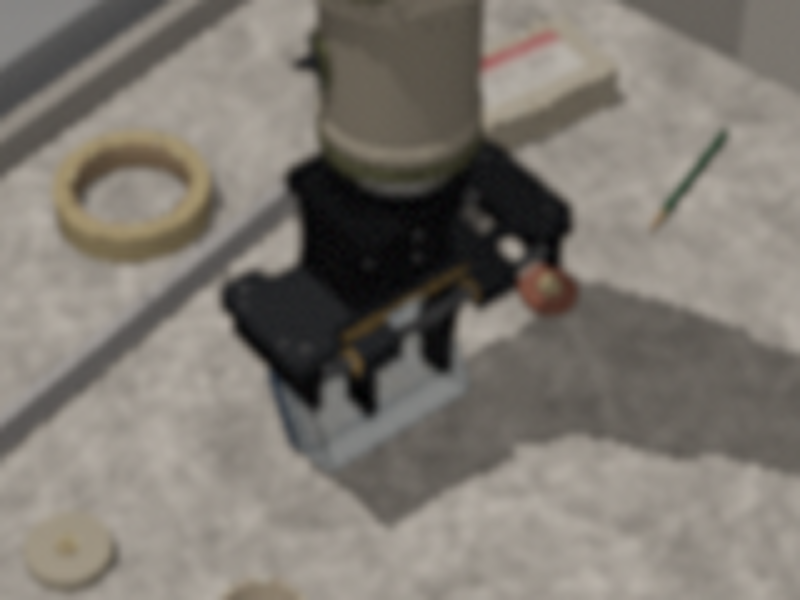

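The box is tipping: its blue base leans, and the lower lid edge has risen to about (330,465). I'll carry on along the arc.

```bash
python3 -m crank '[{"claw":0,"dx":0.16,"dy":0,"dz":-0.09,"ax":0,"ay":0,"az":0},{"claw":0,"dx":0.17,"dy":0,"dz":-0.07,"ax":0,"ay":0,"az":0},{"claw":0,"dx":0.17,"dy":0,"dz":-0.06,"ax":0,"ay":0,"az":0},{"claw":0,"dx":0.18,"dy":0,"dz":-0.04,"ax":0,"ay":0,"az":0},{"claw":0,"dx":0.18,"dy":0,"dz":-0.04,"ax":0,"ay":0,"az":0},{"claw":0,"dx":0.1,"dy":0,"dz":-0.04,"ax":0,"ay":0,"az":0},{"claw":0,"dx":0,"dy":0,"dz":0,"ax":0,"ay":0,"az":0},{"claw":0,"dx":0,"dy":0,"dz":0,"ax":0,"ay":0,"az":0}]'
python3 -m crank '[{"claw":0,"dx":-0.5,"dy":0,"dz":-0.3,"ax":0,"ay":0,"az":0},{"claw":0,"dx":-0.8,"dy":0,"dz":0,"ax":0,"ay":0,"az":0},{"claw":0,"dx":-0.8,"dy":0,"dz":0,"ax":0,"ay":0,"az":0},{"claw":0,"dx":0,"dy":0,"dz":0,"ax":0,"ay":0,"az":0}]'
python3 - <<'E'
from h import *
crop(r.camera('scene'),230,140,390,260,5,'sc4.png')
crop(r.camera('top'),230,130,410,250,4.4,'top4.png')
E
```

```text
time: 4.98
ee_pos: [0.5538, -0.0723, 0.0771]
eef_rot: [0.995, -0.101, 0.0, -0.0]
ft_force: [0.0, -0.9, -0.3]
width: 0.0432
grip_force: 0.0
time: 5.32
ee_pos: [0.4881, -0.0589, 0.0855]
eef_rot: [0.995, -0.101, -0.001, 0.001]
ft_force: [0.6, 0.4, -0.1]
width: 0.0437
grip_force: 0.0
```

View pics/sc4.png

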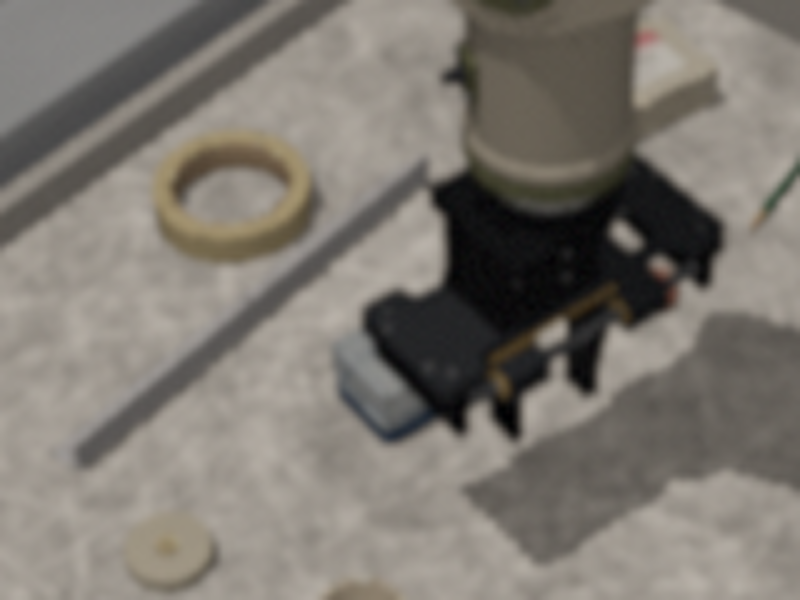

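The box stands on its base, with blue at the bottom. Its front left bottom corner is at (390,440) and its back left one at (340,397).

Run:
```python
from h import *
s=r.camera('scene')
g=lambda u,v,z:back(s,(230+(u+.5)/5-.5,140+(v+.5)/5-.5),z)
print(g(390,440,0).round(4),g(340,397,0).round(4))
to(.488,-.059,.022,-.197)
```

```text
[ 0.5801 -0.0303  0.    ] [ 0.6257 -0.0359  0.    ]
t 5.4667 pos [ 0.4923 -0.06    0.0864] F [-0.34 -0.12 -0.22] w 0.0436 shift [-0.15 -0.01  2.15] turn [ 0.   -0.02 -0.06]
```

```bash
python3 -m crank '[{"claw":0,"dx":-0.3,"dy":0.25,"dz":0.7,"ax":0,"ay":0,"az":-0.05},{"claw":0,"dx":0,"dy":0,"dz":0.7,"ax":0,"ay":0,"az":0},{"claw":0,"dx":0,"dy":0,"dz":0.5,"ax":0,"ay":0,"az":0},{"claw":0,"dx":0,"dy":0,"dz":0.1,"ax":0,"ay":0,"az":0},{"claw":0,"dx":0,"dy":0,"dz":0,"ax":0,"ay":0,"az":0}]'
python3 -c "
from h import *
to(.56,-.08,.024,-.197)"
```

```text
time: 5.88
ee_pos: [0.4817, -0.065, 0.0254]
eef_rot: [0.995, -0.099, -0.0, -0.0]
ft_force: [0.6, 0.1, 0.3]
width: 0.0432
grip_force: 0.0
t 5.8833 pos [ 0.4817 -0.065   0.0254] F [0.64 0.1  0.31] w 0.0432 shift [ 2.66 -0.02  0.04] turn [-0.01  0.01 -0.  ]
```

```bash
python3 -m crank '[{"claw":0,"dx":0.5,"dy":0,"dz":0,"ax":0,"ay":0,"az":0},{"claw":0,"dx":0.6,"dy":0,"dz":0.05,"ax":0,"ay":0,"az":0},{"claw":0,"dx":0.5,"dy":0,"dz":0.05,"ax":0,"ay":0,"az":0},{"claw":0,"dx":0.4,"dy":0,"dz":0,"ax":0,"ay":0,"az":0},{"claw":0,"dx":0.25,"dy":0,"dz":0,"ax":0,"ay":0,"az":0},{"claw":0,"dx":0.25,"dy":0,"dz":0,"ax":0,"ay":0,"az":0},{"claw":0,"dx":0.25,"dy":0,"dz":0,"ax":0,"ay":0,"az":0},{"claw":0,"dx":0,"dy":0,"dz":0,"ax":0,"ay":0,"az":0}]'
python3 -m crank '[{"claw":0,"dx":0.2,"dy":0,"dz":0,"ax":0,"ay":0,"az":-0.26},{"claw":0,"dx":0.2,"dy":0,"dz":0,"ax":0,"ay":0,"az":-0.26},{"claw":0,"dx":0.2,"dy":0,"dz":0,"ax":0,"ay":0,"az":-0.26},{"claw":0,"dx":0.2,"dy":0,"dz":0,"ax":0,"ay":0,"az":-0.26},{"claw":0,"dx":0.2,"dy":0,"dz":0,"ax":0,"ay":0,"az":-0.26},{"claw":0,"dx":0.2,"dy":0,"dz":0,"ax":0,"ay":0,"az":-0.26},{"claw":0,"dx":0.2,"dy":0,"dz":0,"ax":0,"ay":0,"az":-0.26},{"claw":0,"dx":0.2,"dy":0,"dz":0,"ax":0,"ay":0,"az":-0.26}]'
python3 - <<'E'
from h import *
to(.6425,-.09,.024,.02)
crop(r.camera('top'),230,110,410,230,4.4,'top5.png')
E
```

```text
time: 6.55
ee_pos: [0.5639, -0.0817, 0.0237]
eef_rot: [0.995, -0.099, 0.001, -0.0]
ft_force: [-0.4, -0.5, 0.2]
width: 0.0436
grip_force: 0.0
time: 7.22
ee_pos: [0.6109, -0.0864, 0.0232]
eef_rot: [1.0, 0.011, 0.001, 0.0]
ft_force: [-1.0, 0.6, 0.9]
width: 0.0436
grip_force: 0.4
t 7.2167 pos [ 0.6109 -0.0864  0.0232] F [-1.01  0.62  0.87] w 0.0436 shift [ 1.05  0.14 -0.02] turn [ 0.   -0.01  0.03]
```

View pics/top5.png

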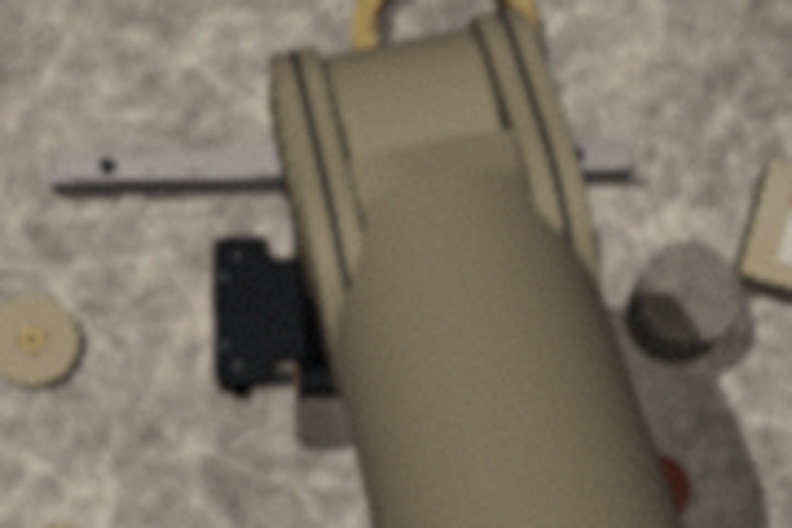

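The arm hides the box in the top view, so I'll go on and feel for the stop by force.

```bash
python3 -m crank '[{"claw":0,"dx":0.2,"dy":0,"dz":0,"ax":0,"ay":0,"az":0.03},{"claw":0,"dx":0.2,"dy":0,"dz":0,"ax":0,"ay":0,"az":0},{"claw":0,"dx":0.2,"dy":0,"dz":0,"ax":0,"ay":0,"az":0},{"claw":0,"dx":0.15,"dy":0,"dz":0,"ax":0,"ay":0,"az":0},{"claw":0,"dx":0.1,"dy":0,"dz":0,"ax":0,"ay":0,"az":0},{"claw":0,"dx":0,"dy":0,"dz":0,"ax":0,"ay":0,"az":0}]'
python3 -m crank '[{"claw":0,"dx":0.07,"dy":0,"dz":0,"ax":0,"ay":0,"az":0},{"claw":0,"dx":0.07,"dy":0,"dz":0,"ax":0,"ay":0,"az":0},{"claw":0,"dx":0,"dy":0,"dz":0,"ax":0,"ay":0,"az":0}]'
python3 - <<'E'
from h import *
to(.6425,-.09,.024,.02)
E
```

```text
time: 7.77
ee_pos: [0.6365, -0.0857, 0.0233]
eef_rot: [1.0, 0.009, 0.001, 0.0]
ft_force: [0.0, -0.2, 0.3]
width: 0.0431
grip_force: 0.0
time: 8.02
ee_pos: [0.6391, -0.086, 0.0231]
eef_rot: [1.0, 0.009, -0.001, 0.0]
ft_force: [-5.4, -0.2, 3.1]
width: 0.0435
grip_force: 2.7
t 8.0167 pos [ 0.6391 -0.086   0.0231] F [-5.4  -0.25  3.09] w 0.0435 shift [ 0.11  0.14 -0.03] turn [ 0.01  0.01 -0.03]
```

Contact with the stop. I'll press a little more to square the box, then draw back.

```bash
python3 -m crank '[{"claw":0,"dx":0.05,"dy":0,"dz":0,"ax":0,"ay":0,"az":0},{"claw":0,"dx":0.05,"dy":0,"dz":0,"ax":0,"ay":0,"az":0},{"claw":0,"dx":0,"dy":0,"dz":0,"ax":0,"ay":0,"az":0},{"claw":0,"dx":0,"dy":0,"dz":0,"ax":0,"ay":0,"az":0}]'
python3 -m crank '[{"claw":0,"dx":-0.1,"dy":0,"dz":0,"ax":0,"ay":0,"az":0},{"claw":0,"dx":-0.2,"dy":0,"dz":0,"ax":0,"ay":0,"az":0},{"claw":0,"dx":-0.6,"dy":0,"dz":0,"ax":0,"ay":0,"az":0},{"claw":0,"dx":-0.9,"dy":0,"dz":-0.2,"ax":0,"ay":0,"az":0},{"claw":0,"dx":-0.9,"dy":0,"dz":-0.8,"ax":0,"ay":0,"az":0},{"claw":0,"dx":-0.9,"dy":0,"dz":-0.9,"ax":0,"ay":0,"az":0},{"claw":0,"dx":-0.9,"dy":0,"dz":-0.9,"ax":0,"ay":0,"az":0},{"claw":0,"dx":0,"dy":0,"dz":-0.9,"ax":0,"ay":0,"az":0}]'
python3 -m crank '[{"claw":0,"dx":-0.3,"dy":0.9,"dz":-0.5,"ax":0,"ay":0,"az":0},{"claw":0,"dx":0,"dy":0.95,"dz":-0.5,"ax":0,"ay":0,"az":0},{"claw":0,"dx":0,"dy":0.95,"dz":0,"ax":0,"ay":0,"az":0},{"claw":0,"dx":0,"dy":0.95,"dz":0,"ax":0,"ay":0,"az":0},{"claw":0,"dx":0,"dy":0.95,"dz":0,"ax":0,"ay":0,"az":0},{"claw":0,"dx":0,"dy":0.95,"dz":0,"ax":0,"ay":0,"az":0},{"claw":0,"dx":0,"dy":0.95,"dz":0,"ax":0,"ay":0,"az":0},{"claw":0,"dx":0,"dy":0,"dz":0,"ax":0,"ay":0,"az":0}]'
python3 - <<'E'
from h import *
t=r.camera('top');s=r.camera('scene')
a=cv2.resize(t['color'][125:225,235:395,::-1],None,fx=5,fy=5,interpolation=2)[:300]
b=cv2.resize(s['color'][160:230,240:370,::-1],(800,431),interpolation=2)[:300]
print(a.shape,b.shape); cv2.imwrite('pics/fin.png',np.vstack([a,b]))
E
```

```text
time: 8.35
ee_pos: [0.6392, -0.086, 0.0229]
eef_rot: [1.0, 0.009, -0.004, 0.001]
ft_force: [-20.1, -0.6, 14.8]
width: 0.0436
grip_force: 10.3
time: 9.02
ee_pos: [0.5033, -0.0882, 0.1343]
eef_rot: [1.0, 0.008, -0.001, 0.001]
ft_force: [1.9, -0.9, 0.9]
width: 0.0434
grip_force: 0.0
time: 9.68
ee_pos: [0.5006, -0.2928, 0.1638]
eef_rot: [1.0, 0.005, 0.0, 0.001]
ft_force: [-0.9, -0.7, -0.5]
width: 0.0437
grip_force: 0.0
(300, 800, 3) (300, 800, 3)
```

View pics/fin.png

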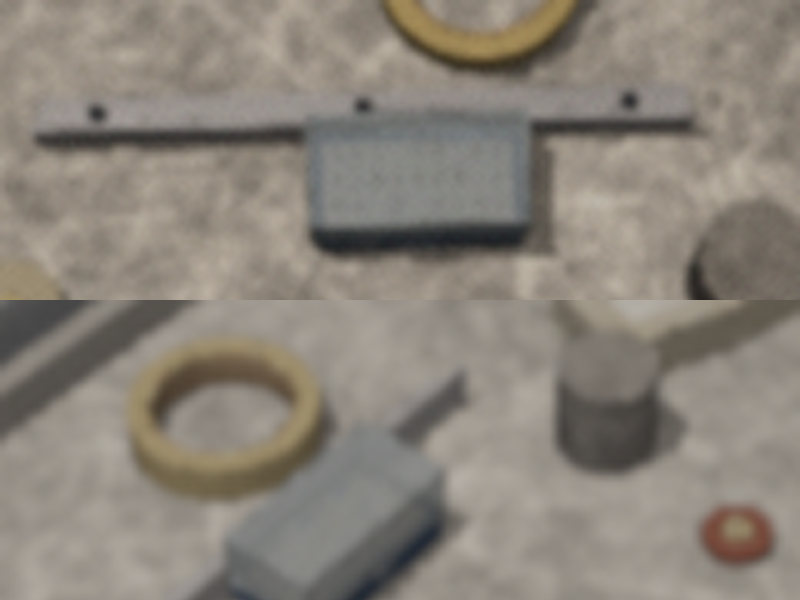

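The box stands on its base, flush and parallel to the stop. In the top half of the picture the box spans columns 308–530 and the stop 38–690, and the other things have not moved.

```bash
python3 -c "
from bench import r
print(r.close_job())"
```

```text
the job is handed in; nothing more can be done
None
```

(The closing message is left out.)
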